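Teach two stations of an instrument deck by pointing, then store them

TASK

Teach the machine two spots on its dark deck by pointing from above with the fingertips, touching nothing on the deck: first hold them still for two seconds about 2 cm above the tip of the slim post that stands on a round foot, then likewise for two seconds about 2 cm above the middle of the open cup's mouth. Travel well above the deck and do not dip down over its other pieces, or the wrong spot is taken. Then press the larger of the two keys on the key box all the way down and let it come back up; leave the small key and everything else where it is.

Things in the scene. Friction and masses are not known exactly. Their poses are not given: they have to be found in the camera images.
- deck: dark steel deck plate of the instrument, 240 (x) x 320 (y) x 20 mm, fixed; origin at the centre of its underside on the bench, so its top is 20 mm above the origin. Five loose pieces stand on it about 100 mm apart in any order
- post_top (a point): FIRST TARGET: tip of the slim post on a round foot, bare aluminium: foot 44 mm diameter x 12 mm, post 12 mm diameter, 64 mm tall in all. The point is the centre of the tip, z up. Loose, 0.15 kg; not to be touched
- cup_top (a point): SECOND TARGET: centre of the open mouth, level with the rim, of a straight white plastic cup, 42 mm diameter, 48 mm tall, wall 3 mm. z up. Loose, 80 g; not to be touched
- sqpost_top (a point): tip of the other slim post, as the first target (64 mm tall, 12 mm diameter, bare aluminium) but on a SQUARE foot 44 x 44 x 12 mm. Loose bystander, not to be pointed at or touched
- capped_top (a point): centre of the top of a white closed cylinder, the cup's size (42 mm diameter, 48 mm tall) but with a solid flat top. Loose bystander, not to be pointed at or touched
- block_top (a point): centre of the top of a low block, 55 x 40 x 32 mm, white with a clear upper third. Loose bystander, not to be pointed at or touched
- post: the first target's piece (round foot); origin at the centre of its underside, 64 mm below its tip
- cup: the second target's piece (open cup); origin at the centre of its underside, 48 mm below the rim
- sqpost: the square-footed post; origin at the centre of its underside
- capped: the closed white cylinder; origin at the centre of its underside
- block: the low block; origin at the centre of its underside
- store_top (a point): centre of the top face of the LARGER key on the key box (key 34 mm diameter, white, round), 62 mm above the bench when up, 10 mm above its round black collar (50 mm diameter); pressed straight down
- store (a joint): travel of the larger key: 0 up, 0.006 m fully down; a spring lifts it again, fully down takes 5 N
- cancel_top (a point): centre of the top face of the smaller key on the key box (18 mm diameter, white, round), 72 mm from the larger one; not to be pressed
- cancel (a joint): travel of the smaller key: 0 up, 0.006 m fully down
- keybox: grey key box, 85 (x) x 140 (y) x 40 mm, fixed on the bench to the left or right of the deck; origin at the centre of its underside. The two keys stand on its top, the larger at +y 36 mm, the smaller at -y 36 mm
- meter_top (a point): centre of the top of a white double panel meter, 50 x 104 x 50 mm, fixed on the other side of the deck; bystander
- screwdriver_grip (a point): handle of a loose screwdriver, 160 mm long, lying on the bench between robot and deck; bystander
- bottle_mid (a point): centre of a loose white bottle, 44 mm diameter, 75 mm tall, standing to the right of the deck, towards the far side; bystander
- spare_mid (a point): centre of the barrel of a loose spare air cylinder, 105 mm long, 22 mm thick, lying to the left of the deck, towards the far side; bystander
Things that resemble listed ones, but are neither listed nor needed, are in the scene too. Several things have the shape of the keybox; the one meant has the colours described above.

How it is judged (in metres and radians):
On the way, in this order (a step that is already met when the one before it is completed fails the run):
1. the fingertips dwell just above the tip of the round-footed post (horizontal distance between the grasp point and post_top below 0.015 m and z of the grasp point in the frame of post_top between 0.022 and 0.062 m), for 1.5 s.
2. the fingertips dwell just above the middle of the open cup's mouth (horizontal distance between the grasp point and cup_top below 0.015 m and z of the grasp point in the frame of cup_top between 0.022 and 0.062 m), for 1.5 s.
3. the larger key is pressed all the way down (value of joint store above 0.005 m), for 0.05 s.
4. the larger key has come back up (value of joint store below 0.001 m), for 0.2 s.
At the end, for the whole second after the job is handed in: Post, then cup: grasp point (19 mm behind the tips) within 15 mm sideways and 22 to 62 mm above for 1.5 s; then larger key down 5 mm and back up. At the end both keys are up (1 mm), deck pieces upright within 6 mm of their starts, other bystanders within 15 mm (distance of each of post_top, cup_top, sqpost_top, capped_top, block_top from where it was at the start of the episode below 0.006 m and angle between each of post_top, cup_top, sqpost_top, capped_top, block_top's own z axis and vertical below 0.1 rad and value of joint each of store, cancel below 0.001 m and distance of each of meter_top, screwdriver_grip, bottle_mid, spare_mid from where it was at the start of the episode below 0.015 m); the robot touches nothing.
It fails at once if a piece on the deck is touched (contact force between any of post, cup, sqpost, capped, block and the fingers above 0.3 N or contact force between any of post, cup, sqpost, capped, block and the arm above 0.3 N).
It fails at once if a piece on the deck is moved or lifted (distance of any of post_top, cup_top, sqpost_top, capped_top, block_top from where it was at the start of the episode above 0.006 m).
It fails at once if the fingertips dip low (grasp point under 55 mm above, within 15 mm sideways) over another piece of the deck ((horizontal distance between the grasp point and sqpost_top below 0.015 m and z of the grasp point in the frame of sqpost_top below 0.055 m) or (horizontal distance between the grasp point and capped_top below 0.015 m and z of the grasp point in the frame of capped_top below 0.055 m) or (horizontal distance between the grasp point and block_top below 0.015 m and z of the grasp point in the frame of block_top below 0.055 m)).
It fails at once if the small key is pressed (value of joint cancel above 0.002 m).
It fails at once if a bystander on the bench is moved or lifted (distance of any of meter_top, screwdriver_grip, bottle_mid, spare_mid from where it was at the start of the episode above 0.015 m).
It also fails if it takes over 48 s, if anything falls off the work surface, if the arm or the gripper's body presses on something with over 40 N, if the wrist force passes 120 N, or if a joint passes its speed limit or range.

ROBOT

A 6-joint arm with a two-finger parallel gripper is mounted at the origin on the work surface. World frame = base frame: x ahead of the robot, y to its left, z up, the work surface at z = 0. Lengths are in mm, angles in rad, forces in N, time in s.
With the tool pointing down it reaches from about 350 to 925 mm from the base axis. Payload 6.4 kg.
Tool frame: the origin (TCP) lies at the very end of the fingers, on their centre line; the grasp point (between the pads) lies bot.pinch_z behind it (bot.pinch_z is the distance from the TCP to the grasp point, in mm); y points along the fingers, x is the direction in which the jaws open and shut, and the axes are right-handed (so a half turn about y gives the same grasp; the last joint's range is limited). The gripper opens to 85 mm and grips with 20 to 120 N. Pads are 22 mm wide; open, the fingers measure 114 mm over their backs; the gripper's body (76 mm by 85 mm) begins 54 mm behind the grasp point. The pads swing forward as they close: fully open they stand 13 mm farther back than shut.
Start: joints at [-1.524, 0.245, 1.558, -0, 1.339, -0.174], TCP at [142.361, -634.23, 231.29] pointing down, gripper open.
Joint ranges: [-3.13, 3.13], [-1.02, 2.26], [0.13, 2.54], [-0.95, 4.09], [0.21, 2.88], [-2.74, 2.74]. Speed limits (rad/s): [2.57, 2.57, 3.14, 3.14, 3.14, 3.14].

INTERFACE

Orientations are given as a 3x3 rotation matrix whose columns are the frame's x, y, z axes.
In Python, from cell import bot gives the robot as it stands.
- The arm moves only by the tool arm_command, never from a script. Its argument "rows" is a list of rows, each a list of 3 entries, a list of its own where there are three numbers: the shift along the world's x, y, z in cm, then the turn, a rotation vector about the world's x, y, z in degrees, then the closure in counts, from 0 (fully open) to 255 (shut). In form: [[[x, y, z], [ax, ay, az], hand], ...]. A call has exactly 5 rows; each row is the pose to reach, as a shift and turn from the pose measured when the call began; what a row does not reach only later rows make up. A row lasts 1/12 s, in which the tool goes at most 41.7 mm and 7.16 degrees, less where a joint would pass 70% of its speed; a pose out of reach is approached as far as the arm can. A call with a gripper value outside its range is refused whole. The fingers move at their own pace and stop on an object; "force" is the grip in N (left out, the last holds). Time passes only in rows, so rows that repeat a pose let the fingers close, or fill a call up. It gives the time, the measured TCP pose, the force and the opening at its end, in the units of the state.
- bot.state(): the state, without advancing time (a new reading comes with each control period).
- bot.camera(name): name is "scene" or "top" or "wrist"; returns (picture, depth): 400x640x3 uint8, red, green, blue; 400x640 float32, mm along the optical axis (not along the pixel's ray), 0 where there is no reading.
- bot.get_calibration(name): a dict with "vertical_fov" (degrees; the focal length in pixels is half the picture's height over the tangent of half this angle, whatever the lens; pixels are square), "cx", "cy" (the principal point, pixels), "R" (3x3) and "t" (3): a world point X has camera coordinates R X + t; the wrist camera has in their place "T_tool_cam" (4x4, takes a point from camera to tool coordinates, whose origin is the TCP and whose axes are the tool frame's). Camera axes: x right, y down, z forward; pixel columns grow to the right and rows downward; lengths in mm; the calibration is good to about 2 mm. A picture is of the moment at which its call begins: read the wrist's pose just before it. get_calibration takes no time and is no camera call.
- bot.close_job(): hands the job in, once; it reports no verdict.
The state is a dict: "time_s": time; "joint_positions": joint angles; "qd": joint speeds; "joint_torque": joint torques, N m; "ee_pos": TCP position; "ee_rot": TCP orientation; "ft_force": force on the tool from outside, world axes, zero at the start; "wrist_torque": the same for the moment, N m; "grip_width": finger opening in mm.
Only numpy, scipy, OpenCV 4.12 (cv2) and the standard library are available. Lean on these libraries where they do the work, as an engineer would, in place of code of your own. Each camera call takes 0.05 s, during which the arm holds its last target.

## Working session

There is one attempt and no reset: what is moved stays moved. The work goes in short steps, Python scripts to look and compute and a tool call to move; the robot and the scene stay as the last step left them, time stands still between calls to the robot, and variables do not carry over. Pictures are saved under pics/ and viewed, and the job is handed in when it is done.

Besides the shell and the picture viewer there is one more tool, called after "Request:" as name(argument=value, ...), one argument or row to a line, values as JSON. arm_command: Moves the arm, as the interface text tells. Its arguments: {"type":"object","properties":{"rows":{"type":"array"},"force":{"type":"number"}},"required":["rows"]}

```bash
mkdir -p pics
cat > h.py <<'E'
from cell import bot
import numpy as np, cv2
def snap(n,f):
    s=bot.state(); p,d=bot.camera(n); cv2.imwrite(f'pics/{f}.png',p[:,:,::-1]); np.savez(f'pics/{f}.npz',p=p,d=d,pos=s['ee_pos'],rot=s['ee_rot'],n=n); return p,d
def w(f,u,v,z=None):
    q=np.load(f'pics/{f}.npz'); n=str(q['n']); c=bot.get_calibration(n); fl=200/np.tan(np.radians(c['vertical_fov'])/2)
    ray=np.array([(u-c['cx'])/fl,(v-c['cy'])/fl,1])
    if n=='wrist':
        T=np.array(c['T_tool_cam']); R=q['rot']@T[:3,:3]; o=q['rot']@T[:3,3]+q['pos']
    else:
        R=np.array(c['R']).T; o=-R@np.array(c['t'])
    r=R@ray
    if z is None: return o+r*q['d'][int(round(v)),int(round(u))]
    return o+r*(z-o[2])/r[2]
E
python3 - <<'E'
from h import *
for n in('top','scene'): snap(n,n+'0')
print(bot.pinch_z,bot.state()); print(bot.get_calibration('top'))
print(bot.get_calibration('wrist'))
E
```

```text
18.700000000000003 {'time_s': 0.1, 'joint_positions': array([-1.52406130e+00,  2.45746453e-01,  1.55889445e+00,  8.49935346e-06,
        1.33871744e+00, -1.74099412e-01]), 'qd': array([-0.00146711, -0.00116265, -0.0027414 , -0.00037659,  0.0021782 ,
       -0.0010534 ]), 'joint_torque': array([ 8.26539963e-05, -4.30670822e+01, -3.27128577e+01, -1.89877774e-04,
        2.83077279e-03,  4.21521975e-06]), 'ee_pos': array([ 142.36276414, -633.70030797,  230.28784766]), 'ee_rot': array([[ 2.19041890e-01, -7.42269914e-05,  9.75715453e-01],
       [-9.75713908e-01,  1.76414686e-03,  2.19041678e-01],
       [-1.73756416e-03, -9.99998441e-01,  3.13997756e-04]]), 'ft_force': array([-0.33896082,  0.06002748, -0.2230119 ]), 'wrist_torque': array([-0.01984728,  0.02576721,  0.05783213]), 'grip_width': 85.21779505804903}
{'vertical_fov': 56.76589247615661, 'cx': 318.6953163070038, 'cy': 204.95655947555997, 'R': array([[-0.0259058 , -0.99965287, -0.00479828],
       [-0.99496021,  0.0262487 , -0.09677388],
       [ 0.09686624,  0.00226709, -0.99529483]]), 't': array([ -61.11612698,  534.77037102, 1171.13614041])}
{'vertical_fov': 68.206298776895, 'cx': 316.3193623275975, 'cy': 202.1536442303726, 'T_tool_cam': array([[ 9.99999762e-01, -5.63719697e-04, -3.97461501e-04,
         6.60224977e-01],
       [ 2.02129335e-04, -3.11439886e-01,  9.50265835e-01,
        -1.41628819e+02],
       [-6.59468933e-04, -9.50265689e-01, -3.11439698e-01,
         8.02640928e+01],
       [ 0.00000000e+00,  0.00000000e+00,  0.00000000e+00,
         1.00000000e+00]])}
```

View pics/top0.png

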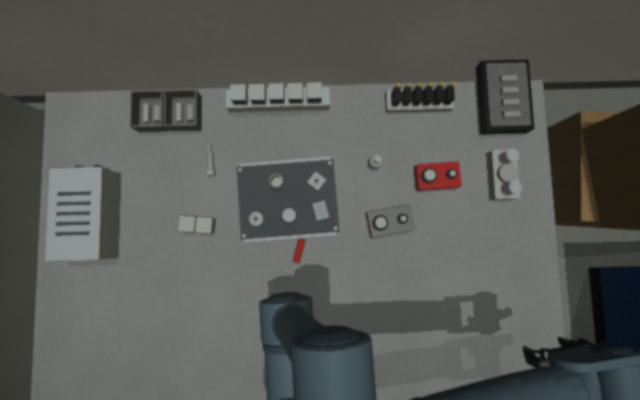

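View pics/scene0.png

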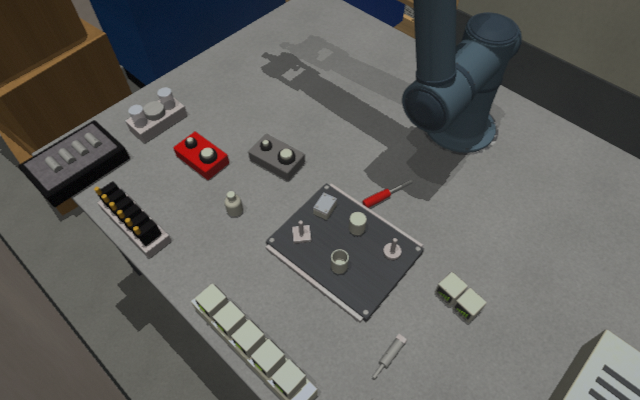

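Run:
```python
from h import *
p=cv2.imread('pics/top0.png'); a=cv2.resize(p[145:255,220:430],None,fx=3.8,fy=3.8,interpolation=cv2.INTER_CUBIC); cv2.imwrite('pics/c1.png',a)
p=cv2.imread('pics/scene0.png'); a=cv2.resize(p[125:325,235:435],None,fx=3,fy=3,interpolation=cv2.INTER_CUBIC); cv2.imwrite('pics/c2.png',a)
```

```text
(no output)
```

View pics/c1.png

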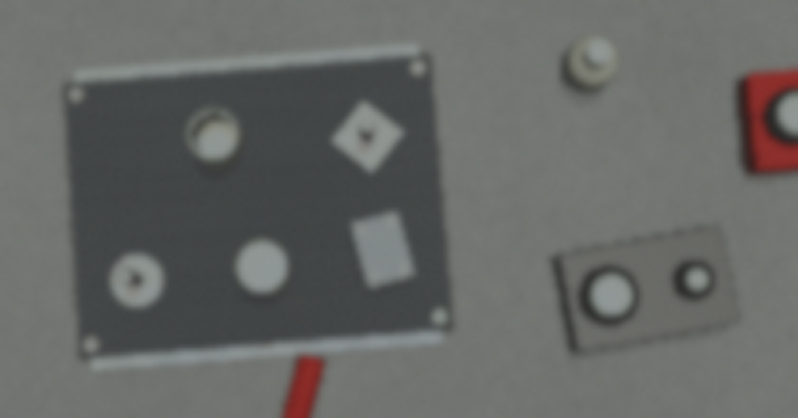

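View pics/c2.png

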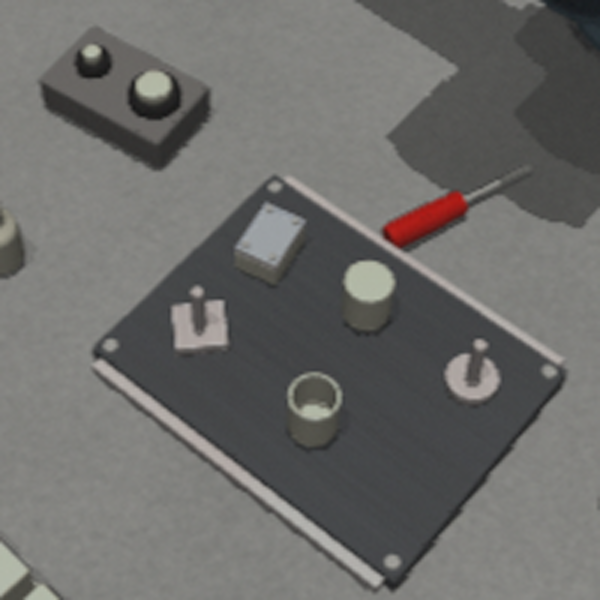

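Run:
```python
from h import *
P=lambda *a:np.round(w(*a),1)
t=lambda x,y:((x+.5)/3.8-.5+220,(y+.5)/3.8-.5+145)
s=lambda x,y:((x+.5)/3-.5+235,(y+.5)/3-.5+125)
for n,a,z,b,z2 in [('post',(137,280),32,(480,346),83),('cup',(213,135),68,(315,396),68),('key',(609,296),62,(154,87),62),('cancel',(696,279),60,(92,54),60),('sq',(368,136),32,(197,293),83),('capped',(262,267),68,(369,283),68),('block',(383,249),52,(270,234),52),('bottle',(598,52),75,(0,215),75)]:
  print(n,P('top0',*t(*a),z),P('scene0',*s(*b),z2),P('top0',*t(*a)))
```

```text
post [494.7 128.1  32. ] [496.  128.7  83. ] [493.5 125.   50.1]
cup [610.7  57.9  68. ] [612.1  58.5  68. ] [617.4  62.6  28.3]
key [ 469.4 -264.5   62. ] [ 474.3 -263.7   62. ] [ 469.3 -264.1   64.5]
cancel [ 481.6 -336.9   60. ] [ 484.8 -335.9   60. ] [ 481.5 -336.6   61.3]
sq [612.4 -70.   32. ] [614.1 -68.8  83. ] [606.8 -70.2  65.5]
capped [500.3  19.3  68. ] [503.6  20.8  68. ] [500.4  19.4  67. ]
block [513.8 -80.2  52. ] [515.7 -79.6  52. ] [513.7 -80.2  53.2]
bottle [ 670.3 -261.8   75. ] [ 669.7 -248.7   75. ] [ 671.  -262.3   72. ]
```

Request:
arm_command(
  rows=[
    [[2.5,1.5,0],[0,0,0],255],
    [[5.5,3.2,0],[0,0,0],255],
    [[9,5.2,0],[0,0,0],255],
    [[12.4,7.2,0],[0,0,0],255],
    [[15.8,9.2,0],[0,0,0],255],
  ],
)

```text
time_s: 0.52
ee_pos: [301.4, -540.4, 229.7]
ee_rot: [[0.218, -0.0, 0.976], [-0.976, 0.003, 0.218], [-0.003, -1.0, 0.0]]
ft_force: [0.5, -0.8, 0.5]
grip_width: 25.7
```

Request:
arm_command(
  rows=[
    [[3,2.5,0],[0,0,0],255],
    [[6,5,0],[0,0,0],255],
    [[9,7.5,0],[0,0,0],255],
    [[12,10,0],[0,0,0],255],
    [[15,12.5,0],[0,0,0],255],
  ],
)

```text
time_s: 0.93
ee_pos: [452.5, -413.6, 229.3]
ee_rot: [[0.218, -0.001, 0.976], [-0.976, 0.003, 0.218], [-0.003, -1.0, -0.0]]
ft_force: [-0.7, -0.7, 0.1]
grip_width: 0.2
```

Request:
arm_command(
  rows=[
    [[0.7,3.8,0],[0,0,0],255],
    [[1.4,7.6,0],[0,0,0],255],
    [[2.1,11.4,0],[0,0,0],255],
    [[2.8,15.2,0],[0,0,0],255],
    [[3.5,19,0],[0,0,0],255],
  ],
)

```text
time_s: 1.35
ee_pos: [487.3, -221.6, 228.8]
ee_rot: [[0.218, -0.001, 0.976], [-0.976, 0.004, 0.218], [-0.004, -1.0, -0.001]]
ft_force: [1.9, -0.3, 0.6]
grip_width: -0.0
```

Request:
arm_command(
  rows=[
    [[0,3.8,0],[0,0,0],255],
    [[0,7.6,0],[0,0,0],255],
    [[0,11.4,0],[0,0,0],255],
    [[0,15.2,0],[0,0,0],255],
    [[0,19,0],[0,0,0],255],
  ],
)

```text
time_s: 1.77
ee_pos: [486.7, -29.7, 228.5]
ee_rot: [[0.218, -0.002, 0.976], [-0.976, 0.004, 0.218], [-0.004, -1.0, -0.001]]
ft_force: [0.8, 0.2, -0.5]
grip_width: -0.0
```

Request:
arm_command(
  rows=[
    [[0.2,3.8,0],[0,0,0],255],
    [[0.4,7.6,0],[0,0,0],255],
    [[0.6,11.4,0],[0,0,0],255],
    [[0.8,14.5,0],[0,0,0],255],
    [[0.9,15.8,0],[0,0,0],255],
  ],
)

```text
time_s: 2.18
ee_pos: [494.9, 131.7, 228.1]
ee_rot: [[0.221, -0.002, 0.975], [-0.975, 0.005, 0.221], [-0.005, -1.0, -0.001]]
ft_force: [0.1, 0.5, -0.2]
grip_width: 0.1
```

Run:
```python
from h import *
snap('wrist','w1')
```

```text
(no output)
```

View pics/w1.png

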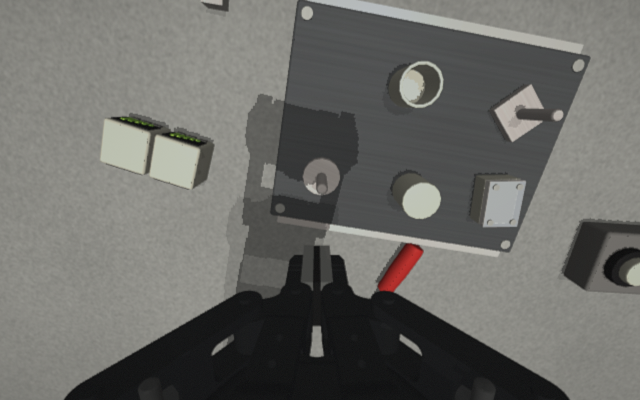

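The wrist view shows the round-footed post, with its tip near (321,187) and foot at (321,177). The open cup's rim is at (421,85), the closed cylinder at (421,200) and the square post's tip at (557,115).

Run:
```python
from h import *
P=lambda *a:np.round(w(*a),1)
print(P('w1',321,187,84),P('w1',321,177,32),P('w1',421,85,68),P('w1',421,200,68),P('w1',557,115,84),bot.state()['ee_pos'],P('w1',318,247))
p=cv2.imread('pics/w1.png'); cv2.imwrite('pics/c3.png',cv2.resize(p[60:260,270:470],None,fx=3,fy=3,interpolation=cv2.INTER_CUBIC))
```

```text
[498.3 127.9  84. ] [496.4 126.9  32. ] [612.8  56.8  68. ] [503.8  19.1  68. ] [613.8 -69.2  84. ] [495.04646152 132.14938543 228.08110396] [506.1 132.7 232.6]
```

View pics/c3.png

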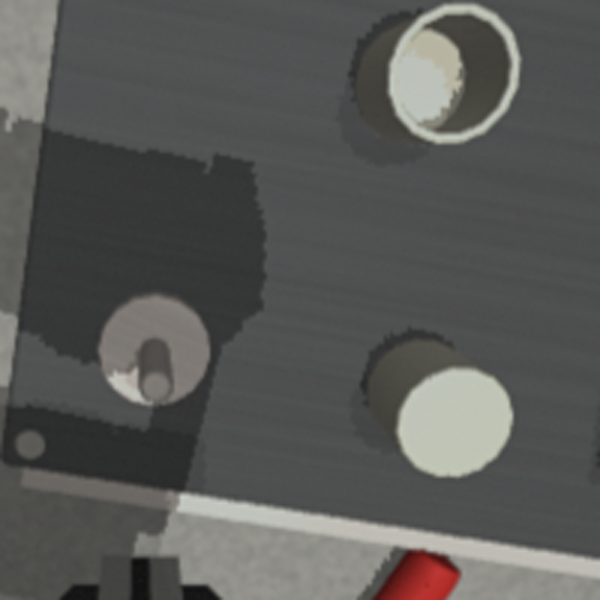

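Request:
arm_command(
  rows=[
    [[0.1,-0.4,-2.5],[0,0,0],255],
    [[0.1,-0.4,-6],[0,0,0],255],
    [[0.1,-0.4,-9],[0,0,0],255],
    [[0.1,-0.4,-11.2],[0,0,0],255],
    [[0.1,-0.4,-12.2],[0,0,0],255],
  ],
)

```text
time_s: 2.65
ee_pos: [493.4, 127.5, 102.2]
ee_rot: [[0.221, -0.009, 0.975], [-0.975, 0.005, 0.222], [-0.007, -1.0, -0.008]]
ft_force: [-0.1, -0.5, -0.3]
grip_width: -0.6
```

Request:
arm_command(
  rows=[
    [[0,0,0],[0,0,0],255],
    [[0,0,0],[0,0,0],255],
    [[0,0,0],[0,0,0],255],
    [[0,0,0],[0,0,0],255],
    [[0,0,0],[0,0,0],255],
  ],
)

```text
time_s: 3.07
ee_pos: [494.5, 127.5, 103.8]
ee_rot: [[0.222, -0.006, 0.975], [-0.975, 0.005, 0.222], [-0.006, -1.0, -0.005]]
ft_force: [0.6, 0.8, 0.3]
grip_width: 0.4
```

Run:
```python
from h import *
snap('wrist','w2');snap('scene','s2')
p=cv2.imread('pics/s2.png'); cv2.imwrite('pics/c4.png',cv2.resize(p[150:300,300:500],None,fx=3,fy=3,interpolation=cv2.INTER_CUBIC))
```

```text
(no output)
```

View pics/w2.png

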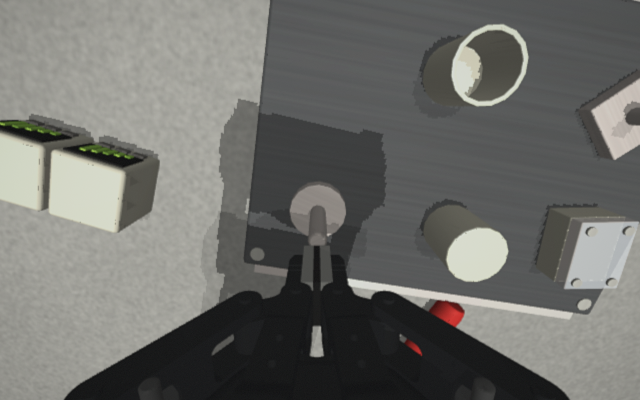

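View pics/c4.png

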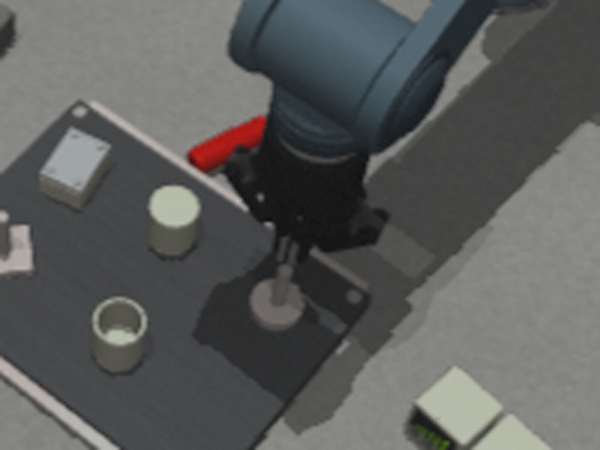

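The fingertips are right over the round post's tip, which is at (318,240) in the wrist view, with a gap. I'll hold here.

Run:
```python
from h import *
P=lambda *a:np.round(w(*a),1)
print(P('w2',318,240,84),P('w2',490,65,68),P('w2',477,255,68),bot.state()['ee_pos'])
```

```text
[498.1 126.8  84. ] [614.   57.1  68. ] [503.7  18.9  68. ] [494.07745396 127.50961169 103.28171206]
```

Request:
arm_command(
  rows=[
    [[0.2,0,0.2],[0,0,0],255],
    [[0.2,0,0.2],[0,0,0],255],
    [[0.2,0,0.2],[0,0,0],255],
    [[0.2,0,0.2],[0,0,0],255],
    [[0.2,0,0.2],[0,0,0],255],
  ],
)

```text
time_s: 3.58
ee_pos: [496.0, 127.5, 105.2]
ee_rot: [[0.222, -0.007, 0.975], [-0.975, 0.005, 0.222], [-0.006, -1.0, -0.006]]
ft_force: [0.7, -0.3, -0.0]
grip_width: -0.1
```

Request:
arm_command(
  rows=[
    [[0,0,0],[0,0,0],255],
    [[0,0,0],[0,0,0],255],
    [[0,0,0],[0,0,0],255],
    [[0,0,0],[0,0,0],255],
    [[0,0,0],[0,0,0],255],
  ],
)

```text
time_s: 4.0
ee_pos: [496.0, 127.5, 105.2]
ee_rot: [[0.222, -0.007, 0.975], [-0.975, 0.005, 0.222], [-0.006, -1.0, -0.006]]
ft_force: [0.9, -0.3, -0.3]
grip_width: 0.1
```

Request:
arm_command(
  rows=[
    [[0,0,0],[0,0,0],255],
    [[0,0,0],[0,0,0],255],
    [[0,0,0],[0,0,0],255],
    [[0,0,0],[0,0,0],255],
    [[0,0,0],[0,0,0],255],
  ],
)

```text
time_s: 4.42
ee_pos: [496.0, 127.5, 105.2]
ee_rot: [[0.222, -0.007, 0.975], [-0.975, 0.005, 0.222], [-0.007, -1.0, -0.006]]
ft_force: [-0.2, 0.1, -0.5]
grip_width: 0.2
```

Request:
arm_command(
  rows=[
    [[0,0,0],[0,0,0],255],
    [[0,0,0],[0,0,0],255],
    [[0,0,0],[0,0,0],255],
    [[0,0,0],[0,0,0],255],
    [[0,0,0],[0,0,0],255],
  ],
)

```text
time_s: 4.83
ee_pos: [495.9, 127.5, 105.2]
ee_rot: [[0.222, -0.007, 0.975], [-0.975, 0.005, 0.222], [-0.007, -1.0, -0.006]]
ft_force: [-0.3, 1.5, 0.5]
grip_width: 0.2
```

Request:
arm_command(
  rows=[
    [[0,0,0],[0,0,0],255],
    [[0,0,0],[0,0,0],255],
    [[0,0,0],[0,0,0],255],
    [[0,0,0],[0,0,0],255],
    [[0,0,0],[0,0,0],255],
  ],
)

```text
time_s: 5.25
ee_pos: [496.0, 127.5, 105.2]
ee_rot: [[0.222, -0.007, 0.975], [-0.975, 0.005, 0.222], [-0.006, -1.0, -0.006]]
ft_force: [-0.3, 0.4, 0.2]
grip_width: -0.1
```

Request:
arm_command(
  rows=[
    [[0,0,0],[0,0,0],255],
    [[0,0,0],[0,0,0],255],
    [[0,0,0],[0,0,0],255],
    [[0,0,0],[0,0,0],255],
    [[0,0,0],[0,0,0],255],
  ],
)

```text
time_s: 5.67
ee_pos: [496.0, 127.5, 105.2]
ee_rot: [[0.222, -0.007, 0.975], [-0.975, 0.005, 0.222], [-0.006, -1.0, -0.006]]
ft_force: [0.5, 0.7, -0.4]
grip_width: 0.2
```

Dwell is over 2.5 s. Next I rise to about 200 mm and go over to the cup at (613, 57.5).

Request:
arm_command(
  rows=[
    [[0,0,2.5],[0,0,0],255],
    [[0,0,6],[0,0,0],255],
    [[0,0,9.5],[0,0,0],255],
    [[2,-1.2,10.5],[0,0,0],255],
    [[5,-3,10.5],[0,0,0],255],
  ],
)

```text
time_s: 6.08
ee_pos: [547.7, 98.5, 215.2]
ee_rot: [[0.224, 0.001, 0.974], [-0.974, 0.005, 0.224], [-0.005, -1.0, 0.002]]
ft_force: [0.6, 0.1, 0.4]
grip_width: 0.0
```

Request:
arm_command(
  rows=[
    [[3,-1.8,0],[0,0,0],255],
    [[5.5,-3.3,0],[0,0,0],255],
    [[6.7,-4,0],[0,0,0],255],
    [[6.7,-4,0],[0,0,0],255],
    [[6.7,-4,0],[0,0,0],255],
  ],
)

```text
time_s: 6.5
ee_pos: [614.5, 58.3, 214.6]
ee_rot: [[0.224, -0.0, 0.975], [-0.975, 0.006, 0.224], [-0.005, -1.0, 0.001]]
ft_force: [-0.6, 1.1, 0.3]
grip_width: 0.6
```

Target TCP z is about 89 mm, so I go down 12.5 cm.

Request:
arm_command(
  rows=[
    [[-0.1,-0.1,-2.5],[0,0,0],255],
    [[-0.1,-0.1,-6],[0,0,0],255],
    [[-0.1,-0.1,-9],[0,0,0],255],
    [[-0.1,-0.1,-11.4],[0,0,0],255],
    [[-0.1,-0.1,-12.4],[0,0,0],255],
  ],
)

```text
time_s: 6.92
ee_pos: [609.7, 58.5, 86.4]
ee_rot: [[0.225, -0.008, 0.974], [-0.974, 0.006, 0.225], [-0.008, -1.0, -0.006]]
ft_force: [-1.8, -0.5, -1.0]
grip_width: -0.0
```

Run:
```python
from h import *
snap('wrist','w3')
```

```text
(no output)
```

View pics/w3.png

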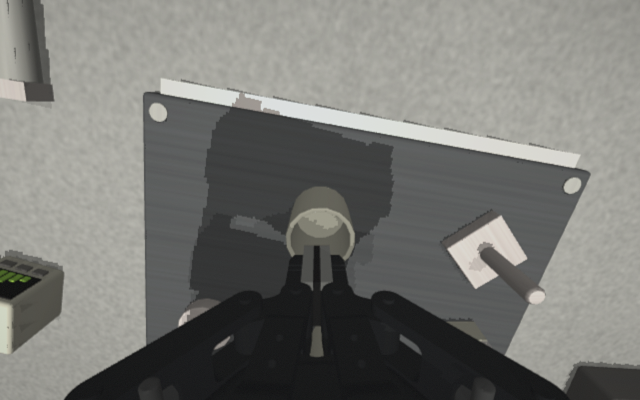

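The fingertips, at (317,247), are over the open cup's mouth, whose rim is centred near (320,237). I'll nudge slightly and hold.

Request:
arm_command(
  rows=[
    [[0.1,0,0.2],[0,0,0],255],
    [[0.1,0,0.2],[0,0,0],255],
    [[0.1,0,0.2],[0,0,0],255],
    [[0.1,0,0.2],[0,0,0],255],
    [[0.1,0,0.2],[0,0,0],255],
  ],
)

```text
time_s: 7.38
ee_pos: [611.6, 58.3, 89.7]
ee_rot: [[0.225, -0.006, 0.974], [-0.974, 0.006, 0.225], [-0.007, -1.0, -0.004]]
ft_force: [1.0, 0.1, -0.1]
grip_width: -0.2
```

Request:
arm_command(
  rows=[
    [[0,0,0],[0,0,0],255],
    [[0,0,0],[0,0,0],255],
    [[0,0,0],[0,0,0],255],
    [[0,0,0],[0,0,0],255],
    [[0,0,0],[0,0,0],255],
  ],
)

```text
time_s: 7.8
ee_pos: [611.5, 58.3, 89.6]
ee_rot: [[0.225, -0.006, 0.974], [-0.974, 0.006, 0.225], [-0.007, -1.0, -0.004]]
ft_force: [0.3, 0.7, 0.4]
grip_width: 0.1
```

Request:
arm_command(
  rows=[
    [[0,0,0],[0,0,0],255],
    [[0,0,0],[0,0,0],255],
    [[0,0,0],[0,0,0],255],
    [[0,0,0],[0,0,0],255],
    [[0,0,0],[0,0,0],255],
  ],
)

```text
time_s: 8.22
ee_pos: [611.6, 58.3, 89.6]
ee_rot: [[0.225, -0.006, 0.974], [-0.974, 0.006, 0.225], [-0.007, -1.0, -0.004]]
ft_force: [0.2, 0.4, 0.4]
grip_width: 0.0
```

Request:
arm_command(
  rows=[
    [[0,0,0],[0,0,0],255],
    [[0,0,0],[0,0,0],255],
    [[0,0,0],[0,0,0],255],
    [[0,0,0],[0,0,0],255],
    [[0,0,0],[0,0,0],255],
  ],
)

```text
time_s: 8.63
ee_pos: [611.5, 58.3, 89.6]
ee_rot: [[0.225, -0.006, 0.974], [-0.974, 0.006, 0.225], [-0.007, -1.0, -0.004]]
ft_force: [-0.8, -0.6, 0.4]
grip_width: -0.2
```

Request:
arm_command(
  rows=[
    [[0,0,0],[0,0,0],255],
    [[0,0,0],[0,0,0],255],
    [[0,0,0],[0,0,0],255],
    [[0,0,0],[0,0,0],255],
    [[0,0,0],[0,0,0],255],
  ],
)

```text
time_s: 9.05
ee_pos: [611.6, 58.3, 89.6]
ee_rot: [[0.225, -0.006, 0.974], [-0.974, 0.006, 0.225], [-0.007, -1.0, -0.004]]
ft_force: [-0.1, 0.8, -0.4]
grip_width: 0.1
```

Request:
arm_command(
  rows=[
    [[0,0,0],[0,0,0],255],
    [[0,0,0],[0,0,0],255],
    [[0,0,0],[0,0,0],255],
    [[0,0,0],[0,0,0],255],
    [[0,0,0],[0,0,0],255],
  ],
)

```text
time_s: 9.47
ee_pos: [611.6, 58.3, 89.6]
ee_rot: [[0.225, -0.006, 0.974], [-0.974, 0.006, 0.225], [-0.007, -1.0, -0.004]]
ft_force: [-0.2, -0.2, 0.4]
grip_width: 0.2
```

Run:
```python
from h import *
P=lambda *a:np.round(w(*a),1)
print(P('w3',320,237,68),P('w3',317,247)); snap('scene','s3')
p=cv2.imread('pics/s3.png'); cv2.imwrite('pics/c5.png',cv2.resize(p[150:300,250:450],None,fx=3,fy=3,interpolation=cv2.INTER_CUBIC))
```

```text
[616.1  57.3  68. ] [621.3  60.2  92.1]
```

View pics/c5.png

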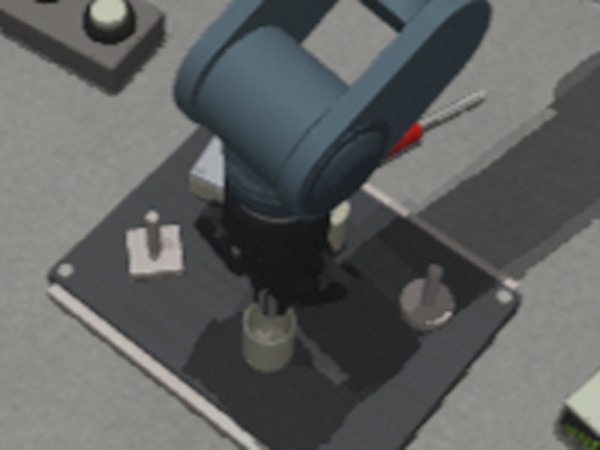

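The fingers are centred over the cup. I rise to about 215 mm and travel to the key.

Request:
arm_command(
  rows=[
    [[0,0,2.5],[0,0,0],255],
    [[0,0,6.3],[0,0,0],255],
    [[0,0,10],[0,0,0],255],
    [[0,-0.5,12.6],[0,0,0],255],
    [[-1,-3.5,12.6],[0,0,0],255],
  ],
)

```text
time_s: 9.93
ee_pos: [605.9, 25.3, 223.8]
ee_rot: [[0.229, 0.008, 0.973], [-0.973, 0.005, 0.229], [-0.004, -1.0, 0.009]]
ft_force: [0.3, -1.0, 0.7]
grip_width: 0.0
```

Request:
arm_command(
  rows=[
    [[-1.6,-3.5,0],[0,0,0],255],
    [[-3.2,-7,0],[0,0,0],255],
    [[-4.8,-10.5,0],[0,0,0],255],
    [[-6.4,-14,0],[0,0,0],255],
    [[-8,-17.5,0],[0,0,0],255],
  ],
)

```text
time_s: 10.35
ee_pos: [525.0, -151.1, 224.0]
ee_rot: [[0.229, 0.008, 0.973], [-0.973, 0.005, 0.229], [-0.003, -1.0, 0.009]]
ft_force: [0.6, 0.1, 0.2]
grip_width: 0.1
```

Run:
```python
from h import *
snap('wrist','w4'); print(bot.state()['ee_pos'])
```

```text
[ 522.98728426 -156.54543848  223.930916  ]
```

View pics/w4.png

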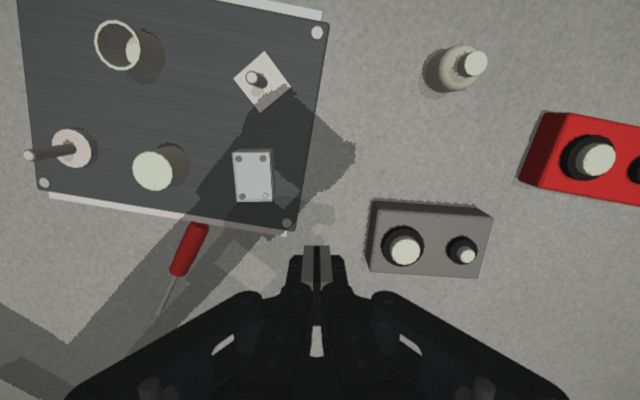

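The grey box's large key is at (405,250) and the small key at (467,256). The red box is a decoy.

Run:
```python
from h import *
P=lambda *a:np.round(w(*a),1)
print(P('w4',405,250,62),P('w4',405,250),P('w4',467,256,60))
```

```text
[ 475.3 -266.5   62. ] [ 474.9 -266.9   60.9] [ 483.7 -339.2   60. ]
```

Request:
arm_command(
  rows=[
    [[-1.5,-3.2,0],[0,0,0],255],
    [[-3,-6.4,0],[0,0,0],255],
    [[-4.5,-9.6,0],[0,0,0],255],
    [[-5,-10.7,0],[0,0,0],255],
    [[-5,-10.7,0],[0,0,0],255],
  ],
)

```text
time_s: 10.82
ee_pos: [472.0, -265.8, 224.1]
ee_rot: [[0.22, 0.007, 0.975], [-0.975, 0.001, 0.22], [0.0, -1.0, 0.007]]
ft_force: [0.2, 0.6, -0.3]
grip_width: 0.0
```

Request:
arm_command(
  rows=[
    [[0.1,0,-3],[0,0,0],255],
    [[0.1,0,-6.5],[0,0,0],255],
    [[0.1,0,-10],[0,0,0],255],
    [[0.1,0,-12.5],[0,0,0],255],
    [[0.1,0,-13.5],[0,0,0],255],
  ],
)

```text
time_s: 11.23
ee_pos: [471.3, -262.6, 84.7]
ee_rot: [[0.221, 0.001, 0.975], [-0.975, 0.007, 0.221], [-0.006, -1.0, 0.003]]
ft_force: [0.5, 1.6, -0.7]
grip_width: -0.1
```

Request:
arm_command(
  rows=[
    [[0,0,-0.2],[0,0,0],255],
    [[0,0,-0.4],[0,0,0],255],
    [[0,0,-0.6],[0,0,0],255],
    [[0,0,-0.8],[0,0,0],255],
    [[0,0,-0.8],[0,0,0],255],
  ],
)

```text
time_s: 11.65
ee_pos: [472.1, -263.1, 77.9]
ee_rot: [[0.222, 0.003, 0.975], [-0.975, 0.005, 0.222], [-0.004, -1.0, 0.004]]
ft_force: [0.2, -0.1, -0.2]
grip_width: 0.2
```

Run:
```python
from h import *
snap('wrist','w5'); print(bot.state()['ee_pos'])
```

```text
[ 471.95716844 -263.0597757    77.8345639 ]
```

View pics/w5.png

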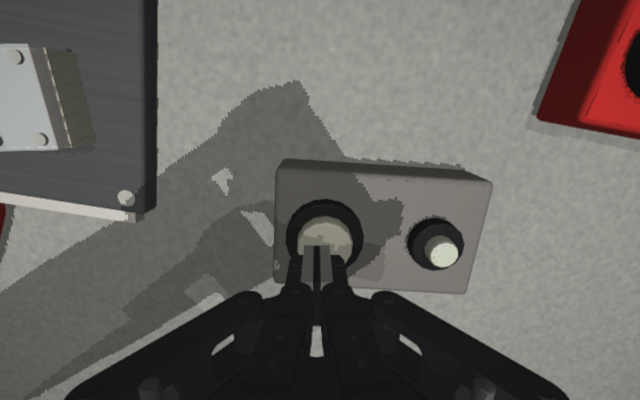

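The key centre is about (324,243), so the tips at (317,247) are about 3 mm off. I'll correct and descend slowly.

Request:
arm_command(
  rows=[
    [[0.1,-0.3,-0.3],[0,0,0],255],
    [[0.1,-0.3,-0.7],[0,0,0],255],
    [[0.1,-0.3,-1.1],[0,0,0],255],
    [[0.1,-0.3,-1.5],[0,0,0],255],
    [[0.1,-0.3,-1.8],[0,0,0],255],
  ],
)

```text
time_s: 12.12
ee_pos: [472.9, -266.1, 59.4]
ee_rot: [[0.221, 0.003, 0.975], [-0.975, 0.005, 0.221], [-0.005, -1.0, 0.004]]
ft_force: [0.3, 0.0, 3.0]
grip_width: 0.0
```

Request:
arm_command(
  rows=[
    [[0,0,-0.1],[0,0,0],255],
    [[0,0,-0.2],[0,0,0],255],
    [[0,0,-0.3],[0,0,0],255],
    [[0,0,-0.35],[0,0,0],255],
    [[0,0,-0.35],[0,0,0],255],
  ],
)

```text
time_s: 12.53
ee_pos: [472.9, -266.1, 56.1]
ee_rot: [[0.222, 0.002, 0.975], [-0.975, 0.005, 0.222], [-0.005, -1.0, 0.004]]
ft_force: [-2.2, 0.7, 3.9]
grip_width: -0.0
```

Request:
arm_command(
  rows=[
    [[0,0,-0.05],[0,0,0],255],
    [[0,0,-0.1],[0,0,0],255],
    [[0,0,-0.1],[0,0,0],255],
    [[0,0,-0.1],[0,0,0],255],
    [[0,0,-0.1],[0,0,0],255],
  ],
)

```text
time_s: 12.95
ee_pos: [472.9, -266.1, 56.0]
ee_rot: [[0.222, 0.002, 0.975], [-0.975, 0.005, 0.222], [-0.005, -1.0, 0.003]]
ft_force: [-4.0, 3.2, 10.1]
grip_width: 0.0
```

The force rose to 10 N and motion stopped at z = 56.0 mm, so the key is on its end stop. Releasing.

Request:
arm_command(
  rows=[
    [[0,0,0.5],[0,0,0],255],
    [[0,0,1.5],[0,0,0],255],
    [[0,0,3.5],[0,0,0],255],
    [[0,0,6],[0,0,0],255],
    [[0,0,9],[0,0,0],255],
  ],
)

```text
time_s: 13.37
ee_pos: [471.8, -265.2, 145.6]
ee_rot: [[0.222, -0.001, 0.975], [-0.975, 0.008, 0.222], [-0.008, -1.0, 0.001]]
ft_force: [1.1, -0.6, 0.5]
grip_width: -0.3
```

Request:
arm_command(
  rows=[
    [[0,0,2],[0,0,0],255],
    [[-0.5,0,4],[0,0,0],255],
    [[-2,0,6],[0,0,0],255],
    [[-4,0,6],[0,0,0],255],
    [[-4,0,6],[0,0,0],255],
  ],
)

```text
time_s: 13.78
ee_pos: [430.6, -265.4, 207.1]
ee_rot: [[0.221, 0.001, 0.975], [-0.975, 0.006, 0.221], [-0.006, -1.0, 0.002]]
ft_force: [-0.1, -0.6, -0.7]
grip_width: -0.2
```

Run:
```python
from h import *
snap('wrist','w6');snap('scene','s6');snap('top','t6'); print(bot.state()['ee_pos'],bot.state()['ft_force'])
P=lambda *a:np.round(w(*a),1)
a=cv2.imread('pics/scene0.png').astype(int);b=cv2.imread('pics/s6.png').astype(int)
p=cv2.imread('pics/s6.png'); cv2.imwrite('pics/c6.png',np.hstack([cv2.resize(x[125:325,235:435],None,fx=1.95,fy=1.95,interpolation=cv2.INTER_CUBIC) for x in (cv2.imread('pics/scene0.png'),p)]))
```

```text
[ 431.88345392 -265.0009314   205.31545009] [ 0.37993794  0.09146116 -0.4821736 ]
```

View pics/w6.png

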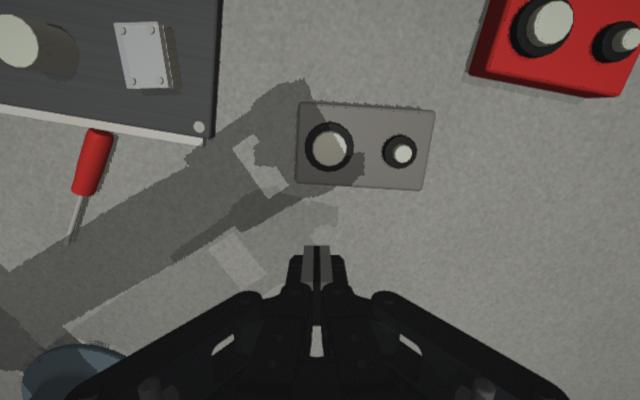

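View pics/c6.png

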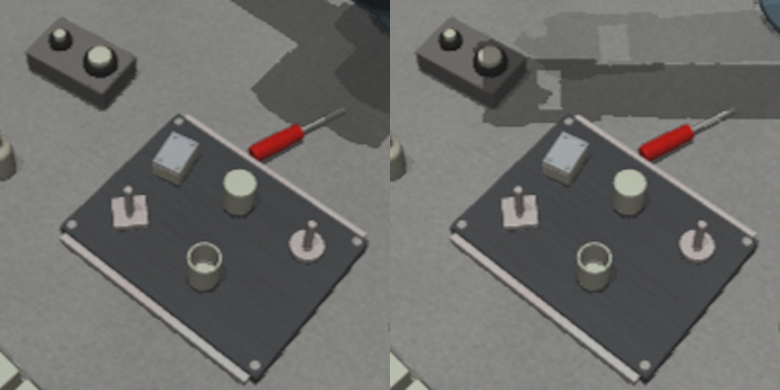

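Before and after match: all deck pieces are where they started. I'll check the key's height by depth, then hand in.

Run:
```python
from h import *
print(w('w6',330,148),w('w6',403,154)); bot.close_job()
```

```text
[ 473.7734544  -268.96113352   60.74164598] [ 483.77682274 -339.66359233   60.33641247]
the job is handed in; nothing more can be done
```

The job is done and handed in at about 14 s of the 48 s allowed; no verdict was reported.

- **Pointing:** I held the shut fingertips about 21 mm above the round-footed post's tip, then about 21 mm above the middle of the open cup's mouth. Each hold lasted over 2 s, and I travelled between them at about 215 mm or higher.
- **Large key:** I pressed the grey box's larger key until it stopped. At z = 56.0 mm the force rose to 10 N, which is 6 mm of travel. I then released it and backed off.

**Last checks:**
- **Deck pieces:** The scene pictures from before and after show the deck pieces and screwdriver unmoved. I did not measure the bottle, meter or spare cylinder individually, but the arm never came near them.
- **Keys:** The large key read 60.7 mm, the same as the wrist camera gave before pressing (60.9 mm), within the roughly 2 mm calibration error of the nominal 62 mm. The small key looks up, at 60.3 mm.
- **Robot:** The force reading was near zero, so nothing was being touched.
- **Camera agreement:** The cameras' position estimates for the targets differed by 2–6 mm, within the 15 mm tolerance.

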